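# Swap back the parts brush and the marker: brush turned handle-down into its rack slot

### The job

Someone has stood the white felt marker in the wooden-handled brush's slot in the rack and left the brush standing on its bristles in the blue pot. Put both back where they belong: the marker in the pot, and the brush turned end for end, handle-down and fully home in that same slot, which is the only one that fits its handle, so that its bristles point straight up. Leave the red brush and everything else on the bench where it is.

Things in the scene. Friction and masses are not known exactly. Their poses are not given: they have to be found in the camera images.
- brush: Flat brush, 193 mm, 0.12 kg: wooden handle 125 long, 26 wide, 17 thick; steel ferrule 28 long, 40 x 19.5; stiff black bristles 40 long, 38 x 16.5. Origin on its centre line 100 mm from the handle's end (balance 15 mm nearer the bristles); z along it toward the bristles, y across its width, x through its thickness. Starts bristles-down in the pot, leaning on the rim 15 degrees toward its own -x.
- brush_butt (a point): Centre of the end face of the brush's wooden handle, 100 mm from the brush's origin along its -z. At the start it is the brush's upper end and leans away from the robot (within 30 degrees of +x).
- marker_mid (a point): Middle of the felt marker, on its barrel axis: 128 mm long, 18 x 16 mm thick, 18 g, white barrel, blue cap. y points along it from the cap to the tail. Starts upright, cap down, loose in the slot of slot_fit, its lower end on the slot's floor and its upper half free above the block.
- pot: Round blue steel pot, fixed to the bench: outside diameter 59 mm (61 at the beads), inside about 52 mm, 88 mm high, floor 5 mm thick. Origin at the centre of its underside, z up.
- slot_fit: The brush's own slot: grey block fixed on the rack, 56 (x) x 60 (y) x 62 mm high, slot open at the top, 21 mm wide along x, 32 long along y, 57 deep, with a 4 mm 45 degree lead-in. Origin at the centre of the block's underside, 6 mm above the bench; slot floor 5 mm above it. The marker stands in it at the start. The three blocks stand side by side along y at 66 mm pitch, in any order.
- slot_thin: Same block with a slot 11.5 mm wide and 30 mm long; the red brush belongs and stands in it. Origin as for slot_fit.
- slot_wide: Same block with an empty slot 32 mm wide and 42 mm long, too wide for either brush. Origin as for slot_fit.
- rack: Aluminium rail that carries the three blocks, fixed to the bench: 66 mm (x) x 216 mm (y), up to 10 mm high. Origin at the centre of its underside; x points away from the robot to within 20 degrees.
- thin_brush: Red-handled thinner brush standing handle-down, bristles up, loose in slot_thin; to be left alone. 157 mm long, at most 34 mm wide (y) and 10.5 mm thick (x). Origin at its lower end, z up along it; its top is 168 mm above the bench.
- grease_tub: White tub with blue lid, loose, 68 mm diameter, 53 mm high; origin at the centre of its underside. Bystander.
- rubber_mount: Black rubber mount with a stud, loose, 68 mm diameter, 58 mm high; origin at the centre of its underside. Bystander.
- small_carton: Small printed carton, loose, 64 x 63 x 63 mm; origin at the centre of its underside. Bystander.
- bearing: Ball bearing lying flat toward the front, loose, 52 mm diameter, 15 mm high; origin at the centre of its underside. Bystander.
- housing: Cast housing at the left side of the bench, fixed, 82 x 95 x 61 mm; origin at the centre of its underside. Other cartons, a hand reader, a tape dispenser and a filter, up to 0.13 m high, stand behind x = 0.66 and at the sides.

How it is judged (in metres and radians):
At the end, for the whole second after the job is handed in: The brush stands at rest handle-down in slot_fit, bristles up within 0.15 rad of vertical, its handle end within 10 mm of the slot's centre and less than 7 mm above the slot's floor; the marker is inside the pot, its middle within 25 mm of the pot's axis and 45 to 85 mm above the bench (angle between brush's own z axis and vertical below 0.15 rad and horizontal distance between brush_butt and slot_fit below 0.01 m and z of brush_butt in the frame of slot_fit between 0 and 0.012 m and horizontal distance between marker_mid and pot below 0.025 m and z of marker_mid in the frame of pot between 0.045 and 0.085 m and linear speed of brush below 0.03 m/s); the robot touches nothing.
It fails at once if the red brush is pushed more than 30 mm from its place (distance of thin_brush from where it was at the start of the episode above 0.03 m).
It fails at once if the grease tub is pushed more than 30 mm from its place (distance of grease_tub from where it was at the start of the episode above 0.03 m).
It fails at once if the rubber mount is pushed more than 30 mm from its place (distance of rubber_mount from where it was at the start of the episode above 0.03 m).
It fails at once if the small carton is pushed more than 30 mm from its place (distance of small_carton from where it was at the start of the episode above 0.03 m).
It fails at once if the bearing is pushed more than 30 mm from its place (distance of bearing from where it was at the start of the episode above 0.03 m).
It also fails if it takes over 72 s, if anything falls off the work surface, if the arm or the gripper's body presses on something with over 40 N, if the wrist force passes 120 N, or if a joint passes its speed limit or range.

### The arm

A 6-joint arm with a two-finger parallel gripper is mounted at the origin on a cart in front of the work surface, level with it; the furniture and walls round the work are solid. World frame = base frame: x ahead of the robot, y to its left, z up, the work surface at z = 0. Lengths are in mm, angles in rad, forces in N, time in s.
With the tool pointing down it reaches from about 375 to 825 mm from the base axis. Payload 5.5 kg.
Tool frame: the origin (TCP) lies midway between the tips of the shut fingers; the grasp point (between the pads) lies 19 mm behind it; z points along the fingers, y is the line along which they close (so a half turn about z gives the same grasp; the last joint's range is limited). The gripper opens to 85 mm and grips with 20 to 120 N. Pads are 22 mm wide; open, the fingers measure 114 mm over their backs; the gripper's body (76 mm by 85 mm) begins 54 mm behind the grasp point. The pads swing forward as they close: fully open they stand 13 mm farther back than shut.
Start: joints at [-1.281, 0.314, -0.047, 1.21, 0, 1.571], TCP at [171.453, -574.977, 205.099] pointing down, gripper open.
Joint ranges: [-2.67, 2.67], [-0.69, 1.73], [-1.03, 1.25], [-2.08, 2.16], [-1.42, 1.45], [-3.14, 3.14]. Speed limits (rad/s): [2.39, 2.39, 3.01, 3.14, 3.14, 3.14].

### API

Orientations are given as a 3x3 rotation matrix whose columns are the frame's x, y, z axes.
In Python, from bench import get_state, camera, finish_job gives the robot as it stands.
- The arm moves only by the tool jog_arm, never from a script. Its argument "commands" is text: rows parted by semicolons, each of 5 numbers parted by spaces: the opening, from 0 (shut) to 1 (fully open), then the shift along the tool's x, y, z normalised to -1 to 1, where 1 is 0.25 m, then the turn about the tool's z normalised to -1 to 1, where 1 is pi/4 rad. In form: claw x y z twist; .... A call has 1 to 20 rows; each row is the pose to reach, as a shift and turn from the pose commanded when the call began, along the tool's axes at that moment; what a row does not reach only later rows make up. A row lasts 1/12 s, in which the tool goes at most 41.7 mm and 7.16 degrees, less where a joint would pass 70% of its speed; a pose out of reach is approached as far as the arm can. A call with a number of a shift or a turn outside -1 to 1 is refused whole. A call with a gripper value outside its range is refused whole. The fingers move at their own pace and stop on an object; "newtons" is the grip in N (left out, the last holds). Time passes only in rows, so rows that repeat a pose let the fingers close. It gives the time, the measured TCP pose, the force, the opening and the grip force at its end, in the units of the state.
- get_state(): the state, without advancing time (a new reading comes with each control period).
- camera(name): name is "scene" or "top"; returns a dict with "img" (400x640x3 uint8, red, green, blue), "mtx" (3x3 intrinsics, pixels), "R" (3x3) and "t" (3): a world point X has camera coordinates R X + t. Camera axes: x right, y down, z forward; pixel columns grow to the right and rows downward; lengths in mm; the calibration is good to about 2 mm. A picture is of the moment at which its call begins. There is no depth.
- finish_job(): hands the job in; it is judged then, once.
The state is a dict: "t": time; "joint_pos": joint angles; "joint_velocities": joint speeds; "tau": joint torques, N m; "eef_pos": TCP position; "orientation": TCP orientation; "force": force on the tool from outside, world axes, zero at the start; "ft_torque": the same for the moment, N m; "opening": finger opening in mm; "gripper_force": force on a finger pad.
Only numpy, scipy, OpenCV 4.12 (cv2) and the standard library are available. Lean on these libraries where they do the work, as an engineer would, in place of code of your own. Each camera call takes 0.05 s, during which the arm holds its last target. There are 200 camera calls.

## Working session

There is one attempt and no reset: what is moved stays moved. The work goes in short steps, Python scripts to look and compute and a tool call to move; the robot and the scene stay as the last step left them, time stands still between calls to the robot, and variables do not carry over. Pictures are saved under pics/ and viewed, at most 10 in all, crops included, and the job is handed in when it is done.

Besides the shell and the picture viewer there is one more tool, called after "Emit:" by a JSON object that holds its "name" and its "arguments", one argument or row to a line. jog_arm: Moves the arm, as the interface text tells. Scaled input: -1 to 1 covers 0.25 m each way for a shift and pi/4 rad each way for a turn. Its arguments: {"type":"object","properties":{"commands":{"type":"string"},"newtons":{"type":"number"}},"required":["commands"]}

```bash
mkdir -p pics
cat > h.py <<'E'
import numpy as np,cv2
from bench import get_state,camera,finish_job
def snap(n,f=None):
    c=camera(n)
    if f: cv2.imwrite('pics/'+f,c['img'][:,:,::-1])
    return c
def ray(c,u,v):
    d=c['R'].T@np.linalg.inv(c['mtx'])@np.array([u,v,1.]); o=-c['R'].T@c['t']; return o,d/np.linalg.norm(d)
def onz(c,u,v,z):
    o,d=ray(c,u,v); return o+d*(z-o[2])/d[2]
def tri(c1,p1,c2,p2):
    o1,d1=ray(c1,*p1);o2,d2=ray(c2,*p2)
    s=np.linalg.lstsq(np.c_[d1,-d2],o2-o1,rcond=None)[0]
    a,b=o1+s[0]*d1,o2+s[1]*d2; return (a+b)/2,np.linalg.norm(a-b)
def proj(c,X):
    p=c['mtx']@(c['R']@np.array(X,float)+c['t']); return p[:2]/p[2]
E
python3 - <<'E'
from h import *
for n in('scene','top'):
    c=snap(n,n+'0.png'); print(n,-c['R'].T@c['t'],c['R'][2],c['mtx'][0,0])
print(get_state())
E
```

```text
scene [-346.70107017  802.26672282  859.08823203] [ 0.64449128 -0.54087547 -0.54044862] 410.22768129301807
top [ 166.07679884   70.09280876 1745.79173416] [ 0.22134133  0.00559971 -0.97518032] 471.33622594992073
{'t': 0.1, 'joint_pos': array([-1.28101315e+00,  3.14174851e-01, -4.79800672e-02,  1.21018243e+00,
       -1.89477939e-05,  1.57081712e+00]), 'joint_velocities': array([-0.00184209,  0.00083469,  0.00302107, -0.00046362, -0.00024627,
       -0.00068268]), 'tau': array([-1.97024689e-03, -5.40766490e+01,  3.40540767e+01,  1.12189478e-02,
       -1.21913868e-04,  2.38984491e-06]), 'eef_pos': array([ 171.28167254, -574.45384986,  204.30865483]), 'orientation': array([[ 9.58311789e-01,  2.85724176e-01, -4.58496221e-04],
       [ 2.85724544e-01, -9.58310660e-01,  1.47135606e-03],
       [-1.89798176e-05, -1.54102148e-03, -9.99998812e-01]]), 'force': array([ 1.10304589, -0.69828919, -0.24726712]), 'ft_torque': array([-0.02197157,  0.04143882,  0.05274407]), 'gripper_force': 0.0, 'opening': 85.43145633548478}
```

View pics/scene0.png

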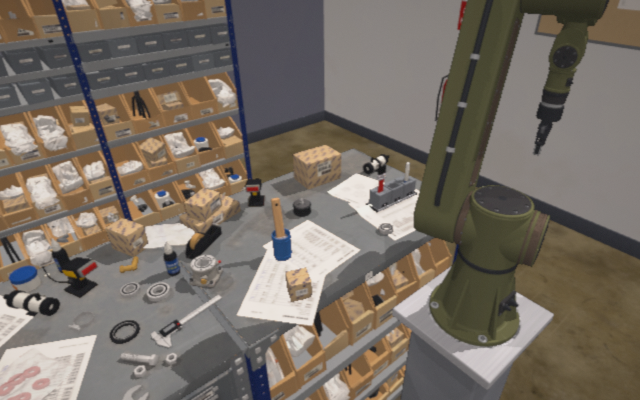

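View pics/top0.png

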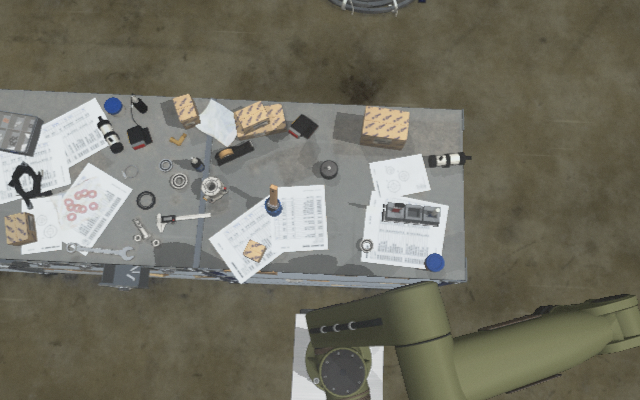

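The pot with the brush is at about (273,207) top and (282,245) scene. The rack is at about (411,213) top and (392,192) scene, with the marker at its right end in the scene view. I'll enlarge both.

Run:
```python
from h import *
s=cv2.imread('pics/scene0.png');t=cv2.imread('pics/top0.png')
def cr(i,x,y,w,h,k): return cv2.resize(i[y:y+h,x:x+w],None,fx=k,fy=k,interpolation=cv2.INTER_CUBIC)
a=np.hstack([cr(s,360,145,66,50,6),cr(s,250,190,66,80,5)[:300].copy() if 0 else cr(s,255,192,66,75,6)[:300]])
b=np.hstack([cr(t,375,188,80,50,5),cr(t,245,170,66,50,6)[:250]])
w=max(a.shape[1],b.shape[1]);p=lambda i:cv2.copyMakeBorder(i,0,0,0,w-i.shape[1],cv2.BORDER_CONSTANT)
cv2.imwrite('pics/crop.png',np.vstack([p(a),p(b)]));print(a.shape,b.shape)
c=camera('top'); d=camera('scene')
for z,u,v in((0,273,210),(68,385,212),(68,438,215),(68,411,213)): print(onz(c,u,v,z))
print(tri(c,(273,187),d,(276,199)))
```

```text
(300, 792, 3) (250, 796, 3)
[527.86743699 264.93928929   0.        ]
[ 525.34548037 -149.91050486   68.        ]
[ 523.19298944 -342.61185774   68.        ]
[ 526.0411219  -244.48002431   68.        ]
(array([566.97056913, 247.88287226, 191.86240216]), np.float64(2.9961078819011306))
```

View pics/crop.png

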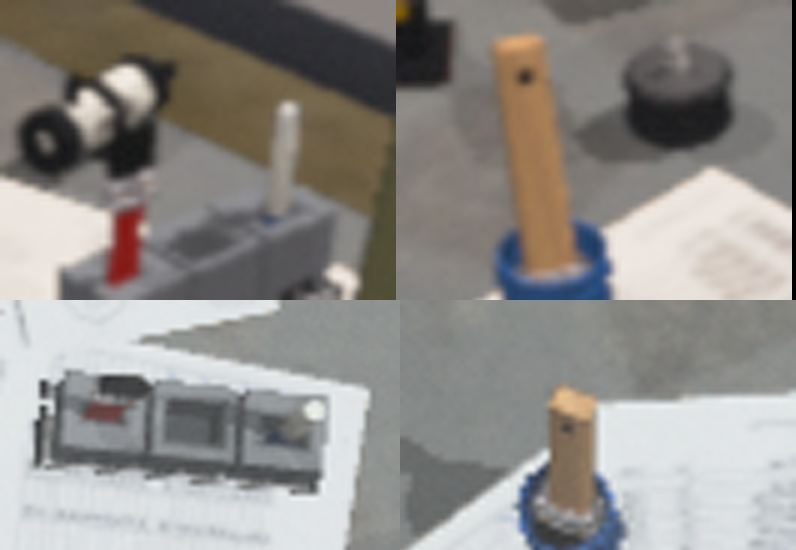

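Order along the rack from +y is thin (red), wide, fit (marker, at the right in the top view). I'll take one more magnified crop to pick exact points, and mask the brush and the pot rim.

Run:
```python
from h import *
s=cv2.imread('pics/scene0.png');t=cv2.imread('pics/top0.png')
def cr(i,x,y,w,h,k=12): return cv2.resize(i[y:y+h,x:x+w],None,fx=k,fy=k,interpolation=cv2.INTER_CUBIC)
a=cr(t,380,197,66,30); b=np.hstack([cr(s,364,174,58,34)[:240*2:1][:400][:,:][:408]])
b=cv2.resize(b,(int(696*0.588),240)) if 0 else cr(s,392,174,34,20)
d=cr(t,260,195,32,20)
cv2.imwrite('pics/crop2.png',np.vstack([a,np.hstack([b,d])]))
for n,i in(('s',s),('t',t)):
    h=cv2.cvtColor(i,cv2.COLOR_BGR2HSV).astype(int)
    x0,y0,x1,y1=(255,190,310,270) if n=='s' else (255,175,295,225)
    w=((h[...,0]>8)&(h[...,0]<20)&(h[...,1]>90)&(h[...,2]>90)).astype(np.uint8)
    m=((h[...,0]>95)&(h[...,0]<125)&(h[...,1]>120)).astype(np.uint8)
    for k in (w,m):
        z=np.zeros_like(k);z[y0:y1,x0:x1]=k[y0:y1,x0:x1]
        q=max(cv2.findContours(z,0,1)[0],key=cv2.contourArea); print(n,cv2.minAreaRect(q),cv2.boundingRect(q),'' if k is m else q.reshape(-1,2)[np.argsort(q.reshape(-1,2)[:,1])][:6].tolist())
```

```text
s ((277.4884033203125, 216.9248504638672), (38.77458190917969, 8.135059356689453), 81.25383758544922) (271, 198, 14, 39) [[273, 198], [277, 198], [276, 198], [278, 198], [274, 198], [275, 198]]
s ((281.8930358886719, 245.05487060546875), (28.510725021362305, 17.106435775756836), 81.25383758544922) (272, 230, 19, 30) 
t ((273.3499755859375, 186.9499969482422), (6.324554920196533, 3.4785051345825195), 18.434947967529297) (270, 185, 7, 5) [[271, 185], [273, 185], [272, 185], [271, 186], [274, 186], [276, 186]]
t ((275.0, 211.5), (1.0, 0.0), -90.0) (275, 211, 1, 2)
```

View pics/crop2.png

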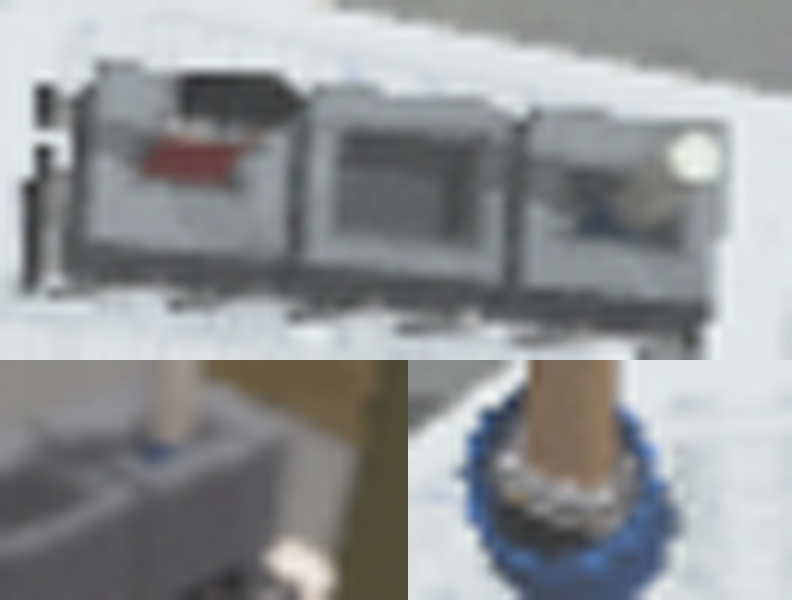

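The top crop shows the three block tops, with centres at about (191,164), (407,186) and (622,206) crop px. The marker tail is at (694,157) and its blue cap at (600,215). The pot rim is centred near (563,470).

Run:
```python
from h import *
c=camera('top'); d=camera('scene')
T=lambda x,y,ox,oy:((x+.5)/12-.5+ox,(y+.5)/12-.5+oy)
P={}
for n,x,y in(('thin',191,164),('wide',407,186),('fit',622,206)):
    P[n]=onz(c,*T(x,y,380,197),68); print(n,P[n])
v=P['thin']-P['fit'];print('pitch',np.linalg.norm(v)/2,'yaw',np.degrees(np.arctan2(-v[0],v[1])))
print('marker top',onz(c,*T(694,157,380,197),137), 'tri',tri(c,T(694,157,380,197),d,(360+288/6-.5,145+106/6-.5)))
pr=T(563-408,470-360,260,195);print('pot rim',pr,onz(c,*pr,88),'scene rim',onz(d,281.2,235,88), tri(c,pr,d,(281.2,235)))
print('butt',tri(c,(273.5,186.6),d,(275.7,198.7)))
for X in ([0,0],): pass
```

```text
thin [ 533.78542835 -187.86360405   68.        ]
wide [ 530.02051391 -253.40857995   68.        ]
fit [ 526.8658656  -318.56240807   68.        ]
pitch 65.44092320710548 yaw -3.030570525529718
marker top [ 527.58174814 -323.62268251  137.        ] tri (array([ 526.90818771, -322.20771527,  141.66023711]), np.float64(0.9266688795281184))
pot rim (272.4583333333333, 203.70833333333334) [532.67039976 258.66009177  88.        ] scene rim [523.38671126 265.43811129  88.        ] (array([534.33560291, 259.30105153,  78.73631395]), np.float64(1.0971780083942548))
butt (array([569.04753813, 246.84332598, 191.35438899]), np.float64(1.6714621155571678))
```

Emit:
{"name": "jog_arm", "arguments": {
  "commands": "1 0.9 -0.48 -0.5 -1;1 0.9 -0.48 -0.5 -1;1 0.9 -0.48 -0.5 -1;1 0.9 -0.48 -0.5 -1;1 0.9 -0.48 -0.5 -1;1 0.9 -0.48 -0.5 -1;1 0.9 -0.48 -0.5 -1;1 0.9 -0.48 -0.5 -1;1 0.9 -0.48 -0.5 -1;1 0.9 -0.48 -0.5 -1",
  "newtons": 20
}}

```text
t: 1.13
eef_pos: [352.5, -395.8, 329.7]
orientation: [[0.476, 0.88, -0.001], [0.88, -0.476, -0.0], [-0.0, -0.0, -1.0]]
force: [-0.7, -1.0, -0.9]
opening: 84.8
gripper_force: 0.0
```

```bash
cat >> h.py <<'E'
def rel(*targets):
    "targets: (x,y,z[,yaw deg of tool x]) -> normalised row numbers from the present pose"
    s=get_state();R=s['orientation'];p=s['eef_pos'];yaw=np.degrees(np.arctan2(R[1,0],R[0,0]))
    print('t',round(s['t'],2),'p',p.round(1),'yaw',round(yaw,1),'j',s['joint_pos'].round(2),'F',s['force'].round(1),'open',round(s['opening'],1),'grip',round(s['gripper_force'],1))
    for T in targets:
        d=R.T@(np.array(T[:3])-p)/250; w=0 if len(T)<4 else -((T[3]-yaw+180)%360-180)/45
        print(T,d.round(3),'twist',round(w,3),'rows',int(np.ceil(np.linalg.norm(d)*6)))
E
python3 -c "
from h import *
rel((540,-130,330,161),(559,250,300,161))"
```

```text
t 1.13 p [ 352.5 -395.8  329.7] yaw 61.6 j [-0.84  0.16  0.04  1.45 -0.    1.22] F [-0.7 -1.  -0.9] open 84.8 grip 0.0
(540, -130, 330, 161) [ 1.292  0.154 -0.002] twist -2.209 rows 8
(559, 250, 300, 161) [ 2.665 -0.502  0.118] twist -2.209 rows 17
```

Emit:
{"name": "jog_arm", "arguments": {
  "commands": "1 1 0.1 0 -1;1 1 0.1 0 -1;1 1 0.1 0 -1;1 1 0.1 0 -1;1 1 0.1 0 -1;1 1 0.1 0 -1;1 1 0.1 0 -1;1 1 0.1 0 -1"
}}

```text
t: 1.8
eef_pos: [493.8, -186.9, 328.7]
orientation: [[-0.288, 0.958, -0.002], [0.958, 0.288, 0.0], [0.001, -0.002, -1.0]]
force: [0.2, -0.8, 0.3]
opening: 85.3
gripper_force: 0.0
```

```bash
python3 -c "
from h import *
rel((540,50,330,161),(559,250,300,161))"
```

```text
t 1.8 p [ 493.8 -186.9  328.7] yaw 106.7 j [-0.36  0.16  0.03  1.45 -0.    0.92] F [ 0.2 -0.8  0.3] open 85.3 grip 0.0
(540, 50, 330, 161) [ 0.854  0.45  -0.005] twist -1.206 rows 6
(559, 250, 300, 161) [1.598 0.754 0.115] twist -1.206 rows 11
```

Emit:
{"name": "jog_arm", "arguments": {
  "commands": "1 1 0.45 0 -1;1 1 0.45 0 -1;1 1 0.45 0 -1;1 1 0.45 0 -1;1 1 0.45 0 -1;1 1 0.45 0 -1;1 1 0.45 0 -1;1 1 0.45 0 -1;1 1 0.45 0 -1"
}}

```text
t: 2.55
eef_pos: [529.9, 82.9, 329.2]
orientation: [[-0.879, 0.478, -0.001], [0.478, 0.879, -0.001], [0.001, -0.002, -1.0]]
force: [-0.6, 0.0, 0.0]
opening: 85.5
gripper_force: 0.0
```

```bash
python3 -c "
from h import *
rel((561,249,240,161),(559,250,134,161))"
```

```text
t 2.55 p [529.9  82.9 329.2] yaw 151.5 j [ 0.16  0.17  0.05  1.45 -0.    0.65] F [-0.6  0.   0. ] open 85.5 grip 0.0
(561, 249, 240, 161) [0.208 0.644 0.356] twist -0.212 rows 5
(559, 250, 134, 161) [0.216 0.644 0.78 ] twist -0.212 rows 7
```

Emit:
{"name": "jog_arm", "arguments": {
  "commands": "1 0.21 0.64 0 -0.21;1 0.21 0.64 0 -0.21;1 0.21 0.64 0 -0.21;1 0.21 0.64 0.2 -0.21;1 0.21 0.64 0.43 -0.21;1 0.21 0.64 0.43 -0.21;1 0.21 0.64 0.43 -0.21;1 0.21 0.64 0.43 -0.21"
}}

```text
t: 3.22
eef_pos: [558.9, 246.6, 220.9]
orientation: [[-0.945, 0.328, -0.005], [0.328, 0.945, -0.003], [0.003, -0.004, -1.0]]
force: [-0.3, -0.8, 0.8]
opening: 85.2
gripper_force: 0.0
```

Run:
```python
from h import *
rel((559,250,134,161))
a=snap('scene')['img'][150:270,230:330,::-1];b=snap('top')['img'][150:250,220:340,::-1]
cv2.imwrite('pics/a1.png',np.hstack([cv2.resize(a,(400,480)),cv2.resize(b,(400,333)) if 0 else cv2.copyMakeBorder(cv2.resize(b,(400,333)),0,147,0,0,0)]))
```

```text
t 3.22 p [558.9 246.6 220.9] yaw 160.8 j [ 0.42  0.33  0.02  1.26 -0.    0.75] F [-0.3 -0.8  0.8] open 85.2 grip 0.0
(559, 250, 134, 161) [0.003 0.014 0.348] twist -0.003 rows 3
```

View pics/a1.png

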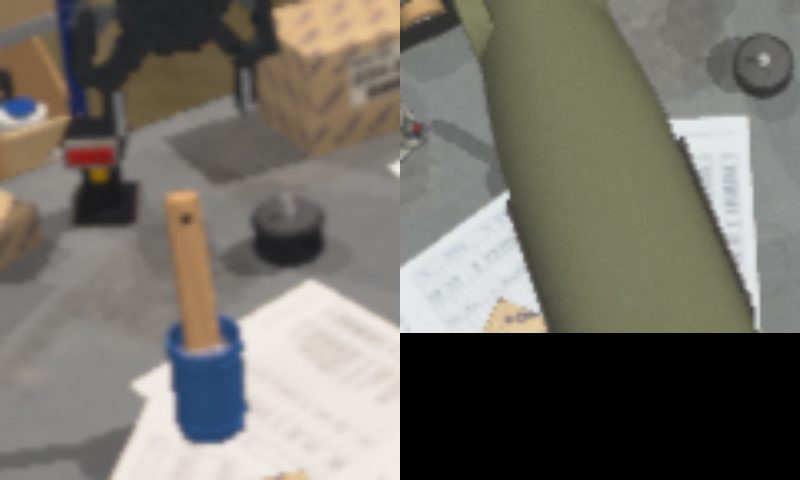

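In the scene crop the open fingers, at about (115,130) and (245,110), straddle the brush butt at (183,200). I'll descend and close.

Emit:
{"name": "jog_arm", "arguments": {
  "commands": "1 0 0.01 0.17 0;1 0 0.01 0.35 0;1 0 0.01 0.35 0;1 0 0.01 0.35 0;1 0 0.01 0.35 0;0 0 0.01 0.35 0;0 0 0.01 0.35 0;0 0 0.01 0.35 0;0 0 0.01 0.35 0;0 0 0.01 0.35 0;0 0 0.01 0.35 0;0 0 0.01 0.35 0;0 0 0.01 0.35 0;0 0 0.01 0.35 0;0 0 0.01 0.35 0",
  "newtons": 30
}}

```text
t: 4.57
eef_pos: [561.3, 252.1, 135.8]
orientation: [[-0.946, 0.325, 0.001], [0.325, 0.946, 0.0], [-0.001, 0.0, -1.0]]
force: [-0.0, -0.9, 5.4]
opening: 25.2
gripper_force: 34.1
```

```bash
python3 -c "
from h import *
rel((559,250,260,161),(540,150,300,161))"
```

```text
t 4.57 p [561.3 252.1 135.8] yaw 161.1 j [ 0.42  0.37 -0.12  1.07 -0.    0.75] F [-0.  -0.9  5.4] open 25.2 grip 34.1
(559, 250, 260, 161) [ 0.005 -0.011 -0.497] twist 0.001 rows 3
(540, 150, 300, 161) [-0.053 -0.414 -0.657] twist 0.001 rows 5
```

Gripped: opening 25 mm on the 26 mm handle. I'll lift it clear of the pot and locate the bystanders.

Emit:
{"name": "jog_arm", "arguments": {
  "commands": "0 0 0 -0.1 0;0 0 0 -0.25 0;0 0 0 -0.4 0;0 0 0 -0.55 0;0 0 0 -0.55 0;0 0 0 -0.55 0"
}}

```text
t: 5.07
eef_pos: [562.0, 252.9, 274.8]
orientation: [[-0.946, 0.325, 0.004], [0.325, 0.946, 0.002], [-0.003, 0.003, -1.0]]
force: [0.2, 0.3, -1.9]
opening: 25.9
gripper_force: 33.2
```

Run:
```python
from h import *
c=snap('top')
for n,u,v,z in(('tub',435,262,53),('bearing',367,245,15),('mount',329,170,40),('carton',255,251,63),('edge L',330,272,0),('edge R',420,277,0),('reader',303,126,50)): print(n,onz(c,u,v,z).round())
rel((500,60,300,177))
```

```text
tub [ 354. -334.   53.]
bearing [409. -92.  15.]
mount [683.  60.  40.]
carton [362. 312.  63.]
edge L [305.  40.   0.]
edge R [ 302. -291.    0.]
reader [851. 167.  50.]
t 5.12 p [560.9 252.4 272.5] yaw 161.1 j [0.42 0.33 0.12 1.37 0.   0.75] F [-0.1 -0.1 -2.4] open 25.5 grip 33.2
(500, 60, 300, 177) [-0.019 -0.807 -0.11 ] twist -0.354 rows 5
```

Run:
```python
from h import *
rel((470,120,272,180),(470,120,165,180))
```

```text
t 5.12 p [560.9 252.4 272.5] yaw 161.1 j [0.42 0.33 0.12 1.37 0.   0.75] F [-0.1 -0.1 -2.4] open 25.5 grip 33.2
(470, 120, 272, 180) [ 0.172 -0.619  0.002] twist -0.421 rows 4
(470, 120, 165, 180) [ 0.172 -0.619  0.43 ] twist -0.421 rows 5
```

Emit:
{"name": "jog_arm", "arguments": {
  "commands": "0 0.05 -0.15 0 -0.1;0 0.1 -0.3 0 -0.21;0 0.13 -0.45 0 -0.32;0 0.17 -0.62 0 -0.42;0 0.17 -0.62 0.1 -0.42;0 0.17 -0.62 0.25 -0.42;0 0.17 -0.62 0.35 -0.42;0 0.17 -0.62 0.43 -0.42;0 0.17 -0.62 0.43 -0.42;0 0.17 -0.62 0.43 -0.42"
}}

```text
t: 5.95
eef_pos: [467.9, 118.8, 162.9]
orientation: [[-1.0, 0.001, -0.005], [0.001, 1.0, -0.001], [0.005, -0.001, -1.0]]
force: [0.1, 1.4, 0.1]
opening: 25.7
gripper_force: 33.1
```

Run:
```python
from h import *
rel((470,120,128,180))
a=snap('scene')['img'][190:310,220:340,::-1]
cv2.imwrite('pics/a2.png',cv2.resize(a,(480,480)))
```

```text
t 5.95 p [467.9 118.8 162.9] yaw 179.9 j [ 0.25  0.12 -0.39  1.07  0.    0.25] F [0.1 1.4 0.1] open 25.7 grip 33.1
(470, 120, 128, 180) [-0.009  0.005  0.14 ] twist -0.001 rows 1
```

View pics/a2.png

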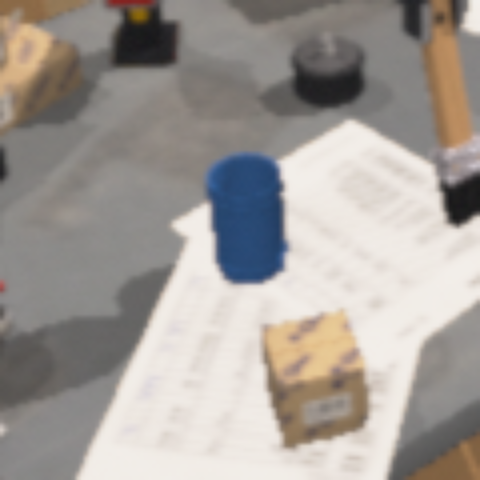

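The brush hangs at the right of the crop, bristles down at about (465,190), still tilted as it was in the pot. I'll lay it down by arcing about the bristle tip.

Emit:
{"name": "jog_arm", "arguments": {
  "commands": "0 0 0 0.07 0;0 0 0 0.13 0;0 -0.04 0 0.14 0;0 -0.1 0 0.16 0;0 -0.146 0 0.185 0;0 -0.19 0 0.21 0;0 -0.235 0 0.24 0;0 -0.275 0 0.275 0;0 -0.31 0 0.315 0;0 -0.345 0 0.355 0;0 -0.37 0 0.395 0;0 -0.395 0 0.44 0;0 -0.415 0 0.485 0;0 -0.43 0 0.53 0;0 -0.44 0 0.565 0;0 -0.44 0 0.565 0"
}}

```text
t: 7.33
eef_pos: [579.1, 119.0, 21.7]
orientation: [[-1.0, 0.001, -0.003], [0.001, 1.0, -0.001], [0.003, -0.001, -1.0]]
force: [0.3, 0.2, 0.5]
opening: 25.5
gripper_force: 30.5
```

Run:
```python
from h import *
rel()
a=snap('scene')['img'][170:270,280:400,::-1]
cv2.imwrite('pics/a3.png',cv2.resize(a,(600,500)))
```

```text
t 7.33 p [579.1 119.   21.7] yaw 180.0 j [ 0.2   0.43 -0.32  0.82  0.    0.2 ] F [0.3 0.2 0.5] open 25.5 grip 30.5
```

View pics/a3.png

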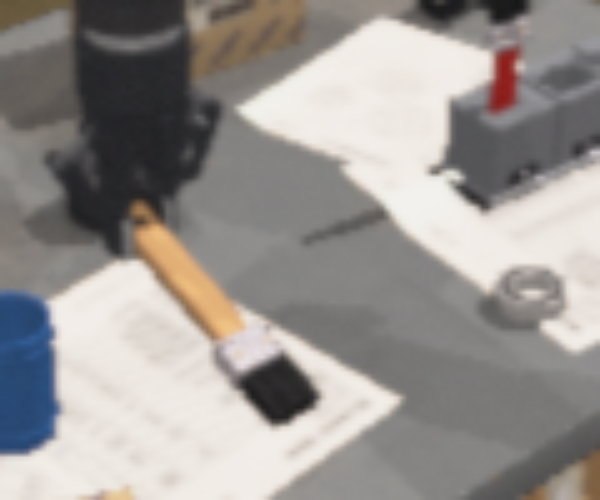

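The brush is gripped nearly flat, handle in the fingers, bristles at about (280,390) in the crop and pointing towards the robot. I'll lower a little, release and climb.

Emit:
{"name": "jog_arm", "arguments": {
  "commands": "0 -0.01 0 0.03 0;0 -0.01 0 0.05 0;1 -0.01 0 0.05 0;1 -0.01 0 0.05 0;1 -0.01 0 0.05 0;1 -0.01 0 0.05 0;1 -0.01 0 0.05 0;1 -0.01 0 -0.1 0;1 -0.01 0 -0.4 0;1 -0.01 0 -0.7 0;1 -0.01 0 -1 0;1 -0.01 0 -1 0;1 -0.01 0 -1 0"
}}

```text
t: 8.47
eef_pos: [582.3, 119.2, 259.7]
orientation: [[-1.0, 0.001, 0.001], [0.001, 1.0, 0.0], [-0.001, 0.0, -1.0]]
force: [1.2, 0.1, -0.4]
opening: 85.9
gripper_force: 0.0
```

Run:
```python
from h import *
rel((550,-110,270,177),(527,-322,170,177))
```

```text
t 8.47 p [582.3 119.2 259.7] yaw 180.0 j [0.2  0.29 0.04 1.32 0.   0.2 ] F [ 1.2  0.1 -0.4] open 85.9 grip 0.0
(550, -110, 270, 177) [ 0.128 -0.917 -0.041] twist 0.066 rows 6
(527, -322, 170, 177) [ 0.22  -1.765  0.358] twist 0.066 rows 11
```

Emit:
{"name": "jog_arm", "arguments": {
  "commands": "1 0.11 -0.88 -0.04 0.07;1 0.11 -0.88 -0.04 0.07;1 0.11 -0.88 -0.04 0.07;1 0.11 -0.88 -0.04 0.07;1 0.11 -0.88 -0.04 0.07;1 0.11 -0.88 -0.04 0.07;1 0.11 -0.88 -0.04 0.07"
}}

```text
t: 9.05
eef_pos: [554.6, -104.0, 267.7]
orientation: [[-0.998, 0.061, 0.001], [0.061, 0.998, -0.001], [-0.001, -0.001, -1.0]]
force: [1.1, -0.9, -0.4]
opening: 85.1
gripper_force: 0.0
```

Run:
```python
from h import *
rel((527,-322,200,177),(527,-322,96,177))
# brush on the bench
t=snap('top');s=snap('scene')
for n,c,(x0,y0,x1,y1) in(('t',t,(240,160,340,260)),('s',s,(285,200,345,260))):
    h=cv2.cvtColor(c['img'],cv2.COLOR_RGB2HSV).astype(int)
    w=((h[...,0]>8)&(h[...,0]<20)&(h[...,1]>90)&(h[...,2]>90)).astype(np.uint8)
    z=np.zeros_like(w);z[y0:y1,x0:x1]=w[y0:y1,x0:x1]
    for q in cv2.findContours(z,0,1)[0]:
        if cv2.contourArea(q)<30: continue
        b=cv2.boxPoints(cv2.minAreaRect(q)); e=sorted([(np.linalg.norm(b[i]-b[i-1]),i) for i in range(4)])[:2]
        print(n,[onz(c,*((b[i]+b[i-1])/2),14).round(1) for _,i in e],cv2.contourArea(q))
```

```text
t 9.05 p [ 554.6 -104.   267.7] yaw 176.5 j [-0.18  0.23 -0.02  1.32 -0.   -0.12] F [ 1.1 -0.9 -0.4] open 85.1 grip 0.0
(527, -322, 200, 177) [ 0.057 -0.877  0.271] twist -0.01 rows 6
(527, -322, 96, 177) [ 0.058 -0.876  0.687] twist -0.01 rows 7
t [array([609.3, 119.2,  14. ]), array([562.7, 116.8,  14. ])] 45.5
s [array([608.4, 125.7,  14. ]), array([490. , 119.8,  14. ])] 140.0
```

Emit:
{"name": "jog_arm", "arguments": {
  "commands": "1 0.057 -0.88 0 0;1 0.057 -0.88 0 0;1 0.057 -0.88 0 0;1 0.057 -0.88 0 0;1 0.057 -0.88 0.2 0;1 0.057 -0.88 0.35 0;1 0.057 -0.88 0.5 0;1 0.057 -0.88 0.69 0;1 0.057 -0.88 0.69 0;1 0.057 -0.88 0.69 0;0 0.057 -0.88 0.69 0;0 0.057 -0.88 0.69 0;0 0.057 -0.88 0.69 0;0 0.057 -0.88 0.69 0;0 0.057 -0.88 0.69 0;0 0.057 -0.88 0.69 0;0 0.057 -0.88 0.69 0;0 0.057 -0.88 0.69 0;0 0.057 -0.88 0.69 0;0 0.057 -0.88 0.69 0",
  "newtons": 25
}}

```text
t: 10.82
eef_pos: [529.5, -320.2, 96.1]
orientation: [[-0.998, 0.056, 0.002], [0.056, 0.998, -0.001], [-0.002, -0.001, -1.0]]
force: [-0.5, 0.5, 5.7]
opening: 13.8
gripper_force: 25.8
```

Run:
```python
from h import *
rel((527,-322,300,177),(529,-80,300,177))
```

```text
t 10.82 p [ 529.5 -320.2   96.1] yaw 176.8 j [-0.54  0.41 -0.17  0.99  0.   -0.49] F [-0.5  0.5  5.7] open 13.8 grip 25.8
(527, -322, 300, 177) [ 0.008 -0.009 -0.816] twist -0.005 rows 5
(529, -80, 300, 177) [ 0.054  0.958 -0.817] twist -0.005 rows 8
```

Emit:
{"name": "jog_arm", "arguments": {
  "commands": "0 0 0 -0.1 0;0 0 0 -0.25 0;0 0 0 -0.4 0;0 0 0 -0.55 0;0 0 0 -0.7 0;0 0 0 -0.82 0;0 0 0 -0.82 0;0 0.05 0.15 -0.82 0;0 0.05 0.3 -0.82 0;0 0.05 0.45 -0.82 0;0 0.05 0.6 -0.82 0;0 0.05 0.8 -0.82 0;0 0.05 1 -0.82 0;0 0.05 1 -0.82 0"
}}

```text
t: 11.98
eef_pos: [529.5, -65.0, 299.3]
orientation: [[-0.999, 0.053, -0.0], [0.053, 0.999, 0.002], [0.001, 0.002, -1.0]]
force: [0.7, 0.4, 0.4]
opening: 14.1
gripper_force: 25.1
```

Run:
```python
from h import *
rel((529,170,300,177),(529,262,215,177))
```

```text
t 11.98 p [529.5 -65.  299.3] yaw 177.0 j [-0.12  0.17 -0.02  1.38  0.   -0.07] F [0.7 0.4 0.4] open 14.1 grip 25.1
(529, 170, 300, 177) [ 0.051  0.939 -0.001] twist -0.001 rows 6
(529, 262, 215, 177) [0.071 1.305 0.34 ] twist -0.001 rows 9
```

Emit:
{"name": "jog_arm", "arguments": {
  "commands": "0 0.05 0.15 0 0;0 0.05 0.3 0 0;0 0.05 0.45 0 0;0 0.05 0.6 0 0;0 0.05 0.8 0 0;0 0.05 0.95 0 0;0 0.05 0.95 0 0;0 0.05 0.95 0 0"
}}

```text
t: 12.65
eef_pos: [530.3, 170.7, 298.8]
orientation: [[-0.999, 0.052, -0.001], [0.052, 0.999, -0.0], [0.001, -0.0, -1.0]]
force: [0.2, -0.1, -0.8]
opening: 13.7
gripper_force: 25.1
```

Run:
```python
from h import *
s=snap('scene');t=snap('top')
for n,c,(x0,y0,x1,y1) in(('s',s,(262,215,300,270)),('t',t,(255,180,295,230))):
    h=cv2.cvtColor(c['img'],cv2.COLOR_RGB2HSV).astype(int)
    m=((h[...,0]>95)&(h[...,0]<125)&(h[...,1]>120)&(h[...,2]>50)).astype(np.uint8)
    z=np.zeros_like(m);z[y0:y1,x0:x1]=m[y0:y1,x0:x1]
    q=max(cv2.findContours(z,0,1)[0],key=cv2.contourArea);print(n,cv2.boundingRect(q))
print([ (p,proj(s,p).round(1),proj(t,p).round(1)) for p in((529,262,0),(529,262,88))])
# rim extremes predicted for centre guess
a=np.linspace(0,6.28,60)
for X in((529,262),(525,264),(533,260)):
    P=np.array([proj(s,(X[0]+30*np.cos(k),X[1]+30*np.sin(k),z)) for z in(0,88) for k in a]);print(X,P.min(0),P.max(0))
rel((529,262,215,177))
```

```text
s (272, 229, 19, 31)
t (272, 211, 2, 1)
[((529, 262, 0), array([282.9, 255.6]), array([273.8, 209.7])), ((529, 262, 88), array([281.1, 233.7]), array([271.5, 204.7]))]
(529, 262) [271.36065645 227.98572715] [292.2625666  261.74945595]
(525, 264) [271.53474434 228.80295677] [292.48802502 262.66415409]
(533, 260) [271.18756808 227.17309103] [292.03835334 260.83991059]
t 12.75 p [530.5 168.  299.2] yaw 176.8 j [ 0.31  0.21  0.03  1.39 -0.    0.36] F [-0.4  0.4 -0.9] open 13.7 grip 25.1
(529, 262, 215, 177) [0.026 0.375 0.336] twist -0.004 rows 4
```

Emit:
{"name": "jog_arm", "arguments": {
  "commands": "0 0.02 0.15 0 0;0 0.02 0.3 0 0;0 0.02 0.37 0 0;0 0.02 0.37 0.1 0;0 0.02 0.37 0.25 0;0 0.02 0.37 0.36 0;0 0.02 0.37 0.43 0;0 0.02 0.37 0.5 0;0 0.02 0.37 0.57 0;0 0.02 0.37 0.64 0;0 0.02 0.37 0.72 0;0 0.02 0.37 0.78 0;0 0.02 0.37 0.78 0"
}}

```text
t: 13.83
eef_pos: [529.1, 257.9, 101.5]
orientation: [[-0.998, 0.059, -0.005], [0.059, 0.998, -0.003], [0.005, -0.003, -1.0]]
force: [-0.5, -0.3, 0.1]
opening: 13.6
gripper_force: 25.1
```

Run:
```python
from h import *
rel((530,261,100,177))
a=snap('scene')['img'][150:270,230:330,::-1]
cv2.imwrite('pics/a4.png',cv2.resize(a,(400,480)))
```

```text
t 13.83 p [529.1 257.9 101.5] yaw 176.6 j [ 0.45  0.36 -0.23  0.99 -0.    0.51] F [-0.5 -0.3  0.1] open 13.6 grip 25.1
(530, 261, 100, 177) [-0.003  0.013  0.006] twist -0.008 rows 1
```

View pics/a4.png

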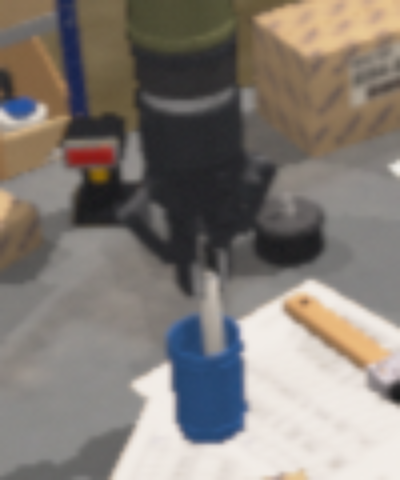

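The marker's lower end is inside the pot, with the barrel at about (210,310) in the crop. I'll release it and climb.

Emit:
{"name": "jog_arm", "arguments": {
  "commands": "0 0 0.01 0.02 0;0.6 0 0.01 0.02 0;0.6 0 0.01 0.02 0;0.6 0 0.01 0.02 0;0.6 0 0.01 0.02 0;0.6 0 0.01 -0.05 0;0.6 0 0.01 -0.2 0;0.6 0 0.01 -0.4 0;0.6 0 0.01 -0.55 0;0.6 0 0.01 -0.55 0;0.6 0.1 -0.2 -0.55 0;0.6 0.2 -0.4 -0.55 0;0.6 0.25 -0.55 -0.55 0;0.6 0.25 -0.55 -0.55 0;0.6 0.25 -0.55 -0.55 0"
}}

```text
t: 15.13
eef_pos: [458.4, 123.6, 242.8]
orientation: [[-0.998, 0.059, -0.0], [0.059, 0.998, -0.002], [0.0, -0.002, -1.0]]
force: [0.4, -0.5, 0.0]
opening: 51.2
gripper_force: 0.0
```

Run:
```python
from h import *
t=snap('top');s=snap('scene')
print(proj(s,(530,261,88)), proj(s,(464,119,10)))
# white marker inside the pot region (scene), and bristles (dark)
h=cv2.cvtColor(s['img'],cv2.COLOR_RGB2HSV).astype(int)
print('white rows above pot', [(v,[u for u in range(270,295) if h[v,u,1]<45 and h[v,u,2]>130]) for v in range(208,236,4)])
for lo,z0 in (((h[...,2]<60),6),(((h[...,0]>8)&(h[...,0]<20)&(h[...,1]>90)&(h[...,2]>90)),14)):
    m=np.zeros(h.shape[:2],np.uint8);m[205:262,300:350]=lo[205:262,300:350]
    for q in cv2.findContours(m,0,1)[0]:
        if cv2.contourArea(q)<20: continue
        r=cv2.minAreaRect(q);b=cv2.boxPoints(r)
        print(z0,[onz(s,*p,z0 if 0 else 12).round(0)[:2].tolist() for p in b],r)
rel((464,118,100,183),(464,118,0,183))
```

```text
[281.1682717  233.45000318] [329.85349765 244.65899715]
white rows above pot [(208, [282, 283, 284, 285, 286, 287, 288, 289, 290, 291, 292]), (212, []), (216, []), (220, [270, 271, 272, 273, 274, 275, 276, 277, 278, 279, 280, 281, 282, 283, 284, 285, 286, 287, 288, 289, 290, 291, 292, 293, 294]), (224, [270, 271, 272, 273, 274, 275, 276, 277, 278, 279, 280, 281, 282, 283, 284, 285, 286, 287, 288, 289, 290, 291, 292, 293, 294]), (228, [270, 271, 272, 273, 274, 277, 278, 279, 280, 281, 282, 283, 286, 287, 288, 289, 290, 291, 292, 293, 294]), (232, [270, 271, 279, 280, 281, 282, 283, 290, 291, 292, 293, 294])]
6 [[454.0, 140.0], [472.0, 100.0], [422.0, 101.0], [406.0, 140.0]] ((334.7400207519531, 248.1800079345703), (12.20000171661377, 9.399999618530273), 36.869895935058594)
6 [[697.0, 75.0], [685.0, 33.0], [644.0, 57.0], [656.0, 98.0]] ((304.6470642089844, 211.5882568359375), (7.276068687438965, 11.156637191772461), 75.96376037597656)
14 [[602.0, 139.0], [620.0, 109.0], [500.0, 104.0], [485.0, 132.0]] ((313.1922912597656, 232.46151733398438), (27.457660675048828, 6.656403064727783), 33.690067291259766)
t 15.23 p [460.9 126.8 242.9] yaw 176.7 j [ 0.27  0.07 -0.26  1.24  0.    0.33] F [-0.3  0.5  0.3] open 51.2 grip 0.0
(464, 118, 100, 183) [-0.013 -0.035  0.572] twist -0.14 rows 4
(464, 118, 0, 183) [-0.013 -0.035  0.972] twist -0.14 rows 6
```

Emit:
{"name": "jog_arm", "arguments": {
  "commands": "0.7 -0.013 -0.03 0.1 -0.12;0.7 -0.013 -0.03 0.25 -0.12;0.7 -0.013 -0.03 0.4 -0.12;0.7 -0.013 -0.03 0.55 -0.12;0.7 -0.013 -0.03 0.7 -0.12;0.7 -0.013 -0.03 0.8 -0.12;0.7 -0.013 -0.03 0.87 -0.12;0.7 -0.013 -0.03 0.92 -0.12;0.7 -0.013 -0.03 0.95 -0.12;0.7 -0.013 -0.03 0.96 -0.12;0.7 -0.013 -0.03 0.96 -0.12;0 -0.013 -0.03 0.96 -0.12;0 -0.013 -0.03 0.96 -0.12;0 -0.013 -0.03 0.96 -0.12;0 -0.013 -0.03 0.96 -0.12;0 -0.013 -0.03 0.96 -0.12;0 -0.013 -0.03 0.96 -0.12;0 -0.013 -0.03 0.96 -0.12",
  "newtons": 25
}}

```text
t: 16.73
eef_pos: [463.8, 119.7, 2.4]
orientation: [[-0.999, -0.038, 0.0], [-0.038, 0.999, 0.0], [-0.0, 0.0, -1.0]]
force: [-0.3, -0.5, -0.5]
opening: 0.3
gripper_force: 0.0
```

Run:
```python
from h import *
rel((464,118,60,177))
```

```text
t 16.73 p [463.8 119.7   2.4] yaw -177.8 j [ 0.25  0.27 -0.61  0.68  0.    0.21] F [-0.3 -0.5 -0.5] open 0.3 grip 0.0
(464, 118, 60, 177) [-0.    -0.007 -0.231] twist 0.116 rows 2
```

The fingers closed to 0.3 mm, so the grasp missed. I need to look.

Run:
```python
from h import *
c=snap('scene');a=c['img'][200:270,280:380,::-1].copy()
d=snap('top')['img'][170:250,250:350,::-1]
cv2.imwrite('pics/a5.png',np.vstack([cv2.resize(a,(500,350),interpolation=2),cv2.resize(d,(312,250),interpolation=2) if 0 else cv2.copyMakeBorder(cv2.resize(d,(312,250)),0,0,0,188,0)]))
print(proj(c,(464,119.7,10)))
```

```text
[329.69127153 244.74575576]
```

View pics/a5.png

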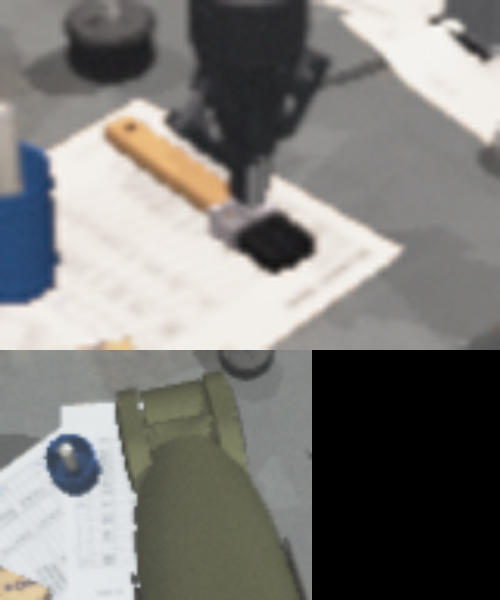

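The marker stands in the pot. The brush lies beside the shut fingers, with ferrule at about (328,244) scene px. I'll move the arm aside and re-measure from both views.

Emit:
{"name": "jog_arm", "arguments": {
  "commands": "0 0 0 -0.2 0;0 0 0 -0.4 0;0 0 -0.2 -0.6 0;0.7 0 -0.5 -0.7 0;0.7 0 -0.8 -0.7 0;0.7 0 -1 -0.7 0;0.7 0 -1 -0.7 0;0.7 0 -1 -0.7 0;0.7 0 -1 -0.7 0"
}}

```text
t: 17.58
eef_pos: [473.5, -133.6, 178.2]
orientation: [[-0.999, -0.036, 0.001], [-0.036, 0.999, -0.001], [-0.001, -0.002, -1.0]]
force: [-0.1, 0.1, 0.4]
opening: 59.9
gripper_force: 0.0
```

```bash
cat >> h.py <<'E'
def brush():
    out={}
    for n,(x0,y0,x1,y1) in(('top',(245,165,345,250)),('scene',(285,205,365,265))):
        c=snap(n);h=cv2.cvtColor(c['img'],cv2.COLOR_RGB2HSV).astype(int)
        for k,w in(('wood',(h[...,0]>8)&(h[...,0]<20)&(h[...,1]>90)&(h[...,2]>90)),('dark',h[...,2]<60)):
            m=np.zeros(w.shape,np.uint8);m[y0:y1,x0:x1]=w[y0:y1,x0:x1]
            for q in cv2.findContours(m,0,1)[0]:
                if cv2.contourArea(q)<15: continue
                r=cv2.minAreaRect(q);b=cv2.boxPoints(r);e=sorted([(np.linalg.norm(b[i]-b[i-1]),i) for i in range(4)])[:2]
                print(n,k,'ctr',np.round(r[0],1),onz(c,*r[0],12).round(),'ends',[onz(c,*((b[i]+b[i-1])/2),12)[:2].round().tolist() for _,i in e],np.round(r[1],1))
E
python3 -c "
from h import *
brush(); rel()"
```

```text
top wood ctr [312.5 198. ] [579. 118.  12.] ends [[610.0, 119.0], [548.0, 116.0]] [16.  5.]
scene wood ctr [313.2 232.4] [550. 121.  12.] ends [[611.0, 123.0], [492.0, 119.0]] [27.4  6.6]
scene dark ctr [334.7 248.2] [438. 120.  12.] ends [[463.0, 120.0], [414.0, 120.0]] [12.2  9.4]
scene dark ctr [301.5 211.3] [679.  74.  12.] ends [[703.0, 95.0], [656.0, 52.0]] [17.   9.6]
t 17.68 p [ 474.  -134.   178.1] yaw -178.1 j [-0.27  0.12 -0.35  1.1  -0.   -0.31] F [-0.3  0.7  1.3] open 59.5 grip 0.0
```

Both views agree: the brush has not moved (ferrule at about x=464, y=119, axis yaw about +2.5°). So the pads closed over its top without contact, since they swing back when open. I'll retry lower, closing to a limited opening.

Emit:
{"name": "jog_arm", "arguments": {
  "commands": "0.6 0 0.2 0 0;0.6 0 0.4 0 0;0.6 0 0.6 0 0;0.6 0 0.8 0 0;0.6 0 1 0 0;0.6 0 1 0.2 0;0.6 0 1 0.4 0;0.6 0 1 0.5 0;0.6 0 1 0.5 0;0.6 0 1 0.5 0"
}}

```text
t: 18.52
eef_pos: [459.2, 120.1, 48.3]
orientation: [[-0.999, -0.041, -0.008], [-0.041, 0.999, -0.002], [0.008, -0.001, -1.0]]
force: [-0.7, -0.2, 0.4]
opening: 51.4
gripper_force: 0.0
```

```bash
python3 -c "
from h import *
rel((465,119,-3,182))"
```

```text
t 18.52 p [459.2 120.1  48.3] yaw -177.7 j [ 0.26  0.21 -0.56  0.8   0.    0.21] F [-0.7 -0.2  0.4] open 51.4 grip 0.0
(465, 119, -3, 182) [-0.024 -0.005  0.205] twist 0.007 rows 2
```

Emit:
{"name": "jog_arm", "arguments": {
  "commands": "0.6 0 0 0.05 0;0.6 0 0 0.1 0;0.6 0 0 0.15 0;0.6 0 0 0.18 0;0.6 0 0 0.2 0;0.6 0 0 0.21 0;0.6 0 0 0.21 0;0.6 0 0 0.21 0;0.45 0 0 0.21 0;0.45 0 0 0.21 0;0.45 0 0 0.21 0;0.45 0 0 0.21 0",
  "newtons": 25
}}

```text
t: 19.52
eef_pos: [463.9, 119.8, -0.0]
orientation: [[-0.999, -0.038, 0.0], [-0.038, 0.999, 0.0], [-0.0, 0.0, -1.0]]
force: [-0.3, 0.9, -0.5]
opening: 38.7
gripper_force: 0.0
```

```bash
python3 -c "
from h import *
rel()
brush()"
```

```text
t 19.52 p [463.9 119.8  -0. ] yaw -177.8 j [ 0.25  0.28 -0.61  0.68  0.    0.21] F [-0.3  0.9 -0.5] open 38.7 grip 0.0
scene wood ctr [312.1 231.3] [557. 120.  12.] ends [[613.0, 120.0], [504.0, 120.0]] [24.2  6.8]
scene dark ctr [334.7 248.3] [438. 121.  12.] ends [[462.0, 122.0], [414.0, 120.0]] [12.5  9.2]
scene dark ctr [301.8 211.3] [679.  73.  12.] ends [[701.0, 94.0], [656.0, 52.0]] [16.3  9.6]
scene dark ctr [328.9 223. ] [557.  44.  12.] ends [[482.0, 125.0], [644.0, -48.0]] [28.4 39.6]
```

Emit:
{"name": "jog_arm", "arguments": {
  "commands": "0.6 0 0 0 0;0.6 0 0 0 0;0.6 0 0 0.01 0;0.6 0 0 0.016 0;0.6 0 0 0.02 0;0.6 0 0 0.02 0;0.45 0 0 0.02 0;0.45 0 0 0.02 0;0.45 0 0 0.02 0;0.45 0 0 0.02 0"
}}

```text
t: 20.45
eef_pos: [463.7, 119.7, -5.3]
orientation: [[-0.999, -0.038, 0.0], [-0.038, 0.999, 0.0], [-0.0, 0.0, -1.0]]
force: [0.5, -0.7, 0.7]
opening: 38.7
gripper_force: 0.0
```

Emit:
{"name": "jog_arm", "arguments": {
  "commands": "0.4 0 0 0 0;0.4 0 0 0 0;0.4 0 0 0 0"
}}

```text
t: 20.7
eef_pos: [463.7, 119.7, -5.3]
orientation: [[-0.999, -0.038, 0.0], [-0.038, 0.999, 0.0], [-0.0, 0.0, -1.0]]
force: [0.3, -0.1, -0.2]
opening: 34.1
gripper_force: 0.0
```

```bash
python3 -c "
from h import *
rel()
brush()"
```

```text
t 20.7 p [463.7 119.7  -5.3] yaw -177.8 j [ 0.25  0.28 -0.62  0.67  0.    0.21] F [ 0.3 -0.1 -0.2] open 34.1 grip 0.0
scene wood ctr [312.4 231.7] [555. 120.  12.] ends [[613.0, 120.0], [501.0, 121.0]] [25.   6.6]
scene dark ctr [334.4 248.1] [439. 121.  12.] ends [[465.0, 122.0], [414.0, 120.0]] [13.   9.2]
scene dark ctr [301.8 211.3] [679.  73.  12.] ends [[701.0, 94.0], [656.0, 52.0]] [16.3  9.6]
scene dark ctr [329.1 223.5] [555.  46.  12.] ends [[477.0, 127.0], [644.0, -47.0]] [28.4 40.2]
```

Emit:
{"name": "jog_arm", "arguments": {
  "commands": "0.6 0 0 -0.02 0;0.6 0 0 -0.02 0;0.6 -0.08 0 -0.02 0;0.6 -0.16 0 -0.02 0;0.6 -0.16 0 -0.02 0;0.35 -0.16 0 0 0;0.35 -0.16 0 0 0;0.35 -0.16 0 0 0;0.25 -0.16 0 0 0;0.25 -0.16 0 0 0;0.25 -0.16 0 0 0"
}}

```text
t: 21.72
eef_pos: [503.3, 121.3, -5.2]
orientation: [[-0.999, -0.039, -0.0], [-0.039, 0.999, 0.0], [0.0, 0.0, -1.0]]
force: [0.2, -0.1, 0.0]
opening: 21.1
gripper_force: 0.0
```

Run:
```python
from h import *
rel()
brush()
a=snap('scene')['img'][190:270,270:370,::-1]
cv2.imwrite('pics/a6.png',cv2.resize(a,(800,600) if 0 else (750,600),interpolation=cv2.INTER_CUBIC))
```

```text
t 21.72 p [503.3 121.3  -5.2] yaw -177.8 j [ 0.24  0.35 -0.53  0.7   0.    0.2 ] F [ 0.2 -0.1  0. ] open 21.1 grip 0.0
scene wood ctr [321.9 238.1] [506. 118.  12.] ends [[504.0, 132.0], [508.0, 104.0]] [5.  6.9]
scene wood ctr [309.1 230.2] [569. 124.  12.] ends [[612.0, 120.0], [528.0, 127.0]] [17.8  5.2]
scene dark ctr [334.7 248.3] [438. 121.  12.] ends [[462.0, 122.0], [414.0, 120.0]] [12.5  9.2]
scene dark ctr [315. 221.] [599.  74.  12.] ends [[647.0, 131.0], [550.0, 17.0]] [32. 42.]
```

View pics/a6.png

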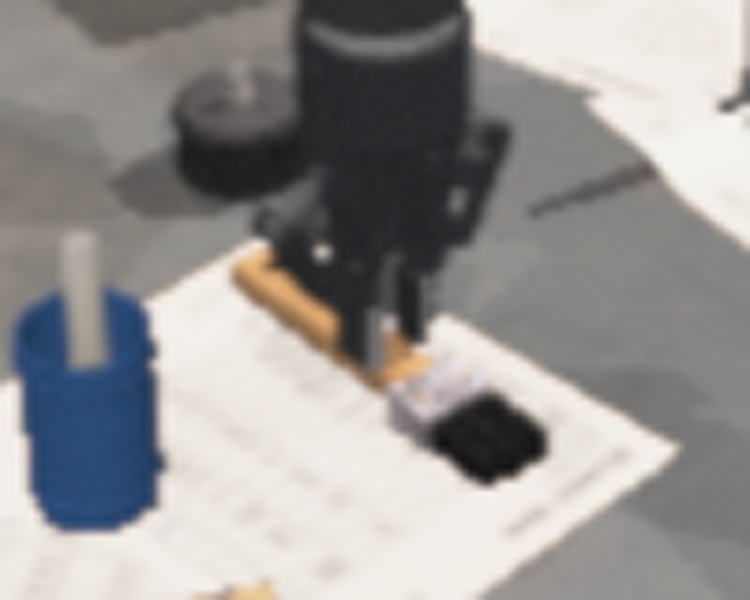

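The near finger's tip is at about (320,239) scene px and seems to lie over the handle rather than beside it. I'll find what height that tip is at.

Run:
```python
from h import *
s=snap('scene')
for z in(-5,0,5,10,20,30): print(z,[proj(s,(503.3+dx,121.3+dy,z)).round(1) for dx,dy in((0,0),(0,12),(0,-12),(0,24),(-11,12),(11,12))])
```

```text
-5 [array([321.8, 242.9]), array([319. , 244.3]), array([324.6, 241.4]), array([316.3, 245.8]), array([321.1, 245.9]), array([317. , 242.7])]
0 [array([321.8, 241.7]), array([319. , 243.1]), array([324.5, 240.3]), array([316.2, 244.6]), array([321.1, 244.7]), array([317. , 241.6])]
5 [array([321.8, 240.5]), array([319., 242.]), array([324.5, 239.1]), array([316.2, 243.4]), array([321.1, 243.5]), array([316.9, 240.4])]
10 [array([321.8, 239.3]), array([319. , 240.8]), array([324.5, 237.9]), array([316.2, 242.2]), array([321.1, 242.3]), array([316.9, 239.2])]
20 [array([321.7, 237. ]), array([318.9, 238.4]), array([324.5, 235.5]), array([316.1, 239.8]), array([321., 240.]), array([316.8, 236.9])]
30 [array([321.7, 234.6]), array([318.9, 236. ]), array([324.4, 233.2]), array([316. , 237.4]), array([321. , 237.6]), array([316.8, 234.5])]
```

In the image the fingertips sit about 20 mm above where the TCP reading puts them, so I was too high, just clear of the brush. I'll go back to the ferrule and lower.

Emit:
{"name": "jog_arm", "arguments": {
  "commands": "0.6 0 0 -0.03 0;0.6 0 0 -0.04 0;0.6 0.08 0 -0.04 0;0.6 0.16 0 -0.04 0;0.6 0.16 0 -0.02 0;0.6 0.16 0 0 0;0.6 0.16 0 0.02 0;0.6 0.16 0 0.03 0;0.6 0.16 0 0.04 0;0.6 0.16 0 0.05 0;0.6 0.16 0 0.05 0;0.6 0.16 0 0.05 0"
}}

```text
t: 22.92
eef_pos: [463.8, 119.7, -18.0]
orientation: [[-0.999, -0.038, -0.0], [-0.038, 0.999, -0.0], [0.0, -0.0, -1.0]]
force: [0.2, 0.3, 0.0]
opening: 51.3
gripper_force: 0.0
```

```bash
python3 -c "
from h import *
rel()
brush()"
```

```text
t 22.92 p [463.8 119.7 -18. ] yaw -177.8 j [ 0.25  0.3  -0.63  0.64  0.    0.21] F [0.2 0.3 0. ] open 51.3 grip 0.0
scene wood ctr [308.1 228.6] [579. 121.  12.] ends [[612.0, 119.0], [547.0, 122.0]] [14.1  6.1]
scene dark ctr [334.7 248.2] [438. 120.  12.] ends [[463.0, 119.0], [414.0, 121.0]] [12.   9.7]
scene dark ctr [301.8 211.3] [679.  73.  12.] ends [[701.0, 94.0], [656.0, 52.0]] [16.3  9.6]
scene dark ctr [329.2 225.2] [547.  52.  12.] ends [[465.0, 139.0], [642.0, -49.0]] [29.6 43.7]
```

No contact with the bench yet. I'll close to a limited opening.

Emit:
{"name": "jog_arm", "arguments": {
  "commands": "0.42 0 0 0 0;0.42 0 0 0 0;0.42 0 0 0 0;0.42 0 0 0 0;0.42 0 0 0 0",
  "newtons": 25
}}

```text
t: 23.43
eef_pos: [463.9, 119.7, -17.6]
orientation: [[-0.999, -0.038, 0.0], [-0.038, 0.999, -0.0], [-0.0, -0.0, -1.0]]
force: [-0.1, -0.1, 3.5]
opening: 39.2
gripper_force: 25.2
```

Gripped: 39 mm with 25 N on the ferrule. I'll lift at light grip and see whether the handle swings.

Emit:
{"name": "jog_arm", "arguments": {
  "commands": "0 0 0 0 0;0 0 0 -0.08 0;0 0 0 -0.16 0;0 0 0 -0.24 0;0 0 0 -0.32 0;0 0 0 -0.4 0;0 0 0 -0.5 0;0 0 0 -0.6 0;0 0 0 -0.7 0;0 0 0 -0.8 0;0 0 0 -0.8 0;0 0 0 -0.8 0",
  "newtons": 20
}}

```text
t: 24.43
eef_pos: [464.6, 120.0, 183.0]
orientation: [[-0.999, -0.038, 0.002], [-0.038, 0.999, 0.001], [-0.002, 0.001, -1.0]]
force: [-0.6, -0.4, -1.2]
opening: 39.3
gripper_force: 24.7
```

```bash
cat >> h.py <<'E'
def wood(y,box=(250,100,420,280)):
    "ends of the wooden handle, seen by the scene camera, on the vertical plane y=const"
    c=snap('scene');h=cv2.cvtColor(c['img'],cv2.COLOR_RGB2HSV).astype(int);x0,y0,x1,y1=box
    w=(h[...,0]>8)&(h[...,0]<20)&(h[...,1]>90)&(h[...,2]>90);m=np.zeros(w.shape,np.uint8);m[y0:y1,x0:x1]=w[y0:y1,x0:x1]
    for q in cv2.findContours(m,0,1)[0]:
        if cv2.contourArea(q)<25: continue
        r=cv2.minAreaRect(q);b=cv2.boxPoints(r);e=sorted([(np.linalg.norm(b[i]-b[i-1]),i) for i in range(4)])[:2]
        P=[(b[i]+b[i-1])/2 for _,i in e];W=[]
        for p in P: o,d=ray(c,*p);W.append(o+d*(y-o[1])/d[1])
        W.sort(key=lambda a:-a[0]);v=W[1]-W[0]
        print('px',np.round(P,1).tolist(),np.round(r[1],1),'XZ',[w_.round()[[0,2]].tolist() for w_ in W],'tilt up toward bristles deg',round(np.degrees(np.arctan2(v[2],-v[0])),1))
E
python3 -c "
from h import *
rel();wood(119.7)"
```

```text
t 24.43 p [464.6 120.  183. ] yaw -177.8 j [ 0.25  0.1  -0.37  1.1   0.    0.21] F [-0.6 -0.4 -1.2] open 39.3 grip 24.7
px [[287.0, 274.5], [307.0, 274.5]] [ 9. 20.] XZ [[740.0, -316.0], [599.0, -216.0]] tilt up toward bristles deg 35.2
px [[382.70001220703125, 278.1000061035156], [415.1000061035156, 265.79998779296875]] [27.5 34.7] XZ [[227.0, 32.0], [123.0, 149.0]] tilt up toward bristles deg 48.5
px [[297.29998779296875, 167.3000030517578], [315.70001220703125, 192.39999389648438]] [31.1 13. ] XZ [[626.0, 232.0], [532.0, 180.0]] tilt up toward bristles deg -28.9
px [[270.0, 170.5], [286.0, 170.5]] [ 9. 16.] XZ [[799.0, 150.0], [694.0, 193.0]] tilt up toward bristles deg 22.3
px [[397.0, 162.60000610351562], [421.1000061035156, 173.10000610351562]] [26.3 10.6] XZ [[215.0, 410.0], [142.0, 412.0]] tilt up toward bristles deg 1.2
px [[354.0, 148.1999969482422], [358.79998779296875, 136.10000610351562]] [ 9.8 13. ] XZ [[363.0, 395.0], [347.0, 434.0]] tilt up toward bristles deg 67.6
px [[300.5, 133.0], [300.5, 168.0]] [35. 29.] XZ [[608.0, 237.0], [600.0, 361.0]] tilt up toward bristles deg 86.0
px [[257.79998779296875, 151.0], [295.1000061035156, 139.8000030517578]] [18.2 39. ] XZ [[873.0, 201.0], [630.0, 328.0]] tilt up toward bristles deg 27.6
```

```bash
cat >> h.py <<'E'
BG=cv2.imread('pics/scene0.png')[:,:,::-1].astype(int)
def wood(y,area=25):
    "wooden handle in hand (not background), line fit; ends put on the vertical plane y=const"
    c=snap('scene');h=cv2.cvtColor(c['img'],cv2.COLOR_RGB2HSV).astype(int)
    w=(h[...,0]>8)&(h[...,0]<20)&(h[...,1]>90)&(h[...,2]>90)&(abs(c['img'].astype(int)-BG).max(2)>25)
    w=cv2.morphologyEx(w.astype(np.uint8),cv2.MORPH_OPEN,np.ones((2,2)))
    for q in cv2.findContours(w,0,1)[0]:
        if cv2.contourArea(q)<area: continue
        r=cv2.minAreaRect(q);b=cv2.boxPoints(r);e=sorted([(np.linalg.norm(b[i]-b[i-1]),i) for i in range(4)])[:2]
        P=[(b[i]+b[i-1])/2 for _,i in e];W=[]
        for p in P: o,d=ray(c,*p);W.append(o+d*(y-o[1])/d[1])
        W.sort(key=lambda a:-a[0]);v=W[1]-W[0]
        print('px',np.round(P,1).tolist(),np.round(r[1],1),'XZ',[w_.round()[[0,2]].tolist() for w_ in W],'len',np.linalg.norm(v).round(),'tilt',round(np.degrees(np.arctan2(v[2],-v[0])),1))
E
python3 -c "
from h import *
wood(119.7)
s=snap('scene')
for z in (190,200,210): print([proj(s,(x,119.7,z)).round(1) for x in (464,487,611)])"
```

```text
px [[440.0, 181.0], [440.0, 188.0]] [7. 6.] XZ [[91.0, 414.0], [88.0, 398.0]] len 17.0 tilt -80.2
px [[299.5, 175.1999969482422], [321.5, 188.39999389648438]] [25.7  8.4] XZ [[616.0, 207.0], [502.0, 209.0]] len 114.0 tilt 0.7
px [[557.0, 19.0], [610.0, 19.0]] [38. 53.] XZ [[-62.0, 757.0], [-131.0, 765.0]] len 70.0 tilt 6.5
[array([329.5, 198.5]), array([324.7, 195.5]), array([300.6, 180.4])]
[array([329.5, 195.7]), array([324.7, 192.7]), array([300.5, 177.7])]
[array([329.5, 192.9]), array([324.6, 190. ]), array([300.3, 175. ])]
```

The brush hangs level at 0.7° with no swing, and its axis is 25 mm above the TCP. I'll pivot it in the grip by pushing the butt against the thin block's front face and arcing up. First, move in front of the rack.

```bash
python3 -c "
from h import *
rel((400,-60,183,177),(340,-195,183,177))"
```

```text
t 24.58 p [462.5 119.5 180.6] yaw -177.8 j [ 0.25  0.1  -0.37  1.1   0.    0.21] F [-0.7  0.9 -2. ] open 39.5 grip 24.7
(400, -60, 183, 177) [ 0.278 -0.708 -0.008] twist 0.116 rows 5
(340, -195, 183, 177) [ 0.538 -1.238 -0.008] twist 0.116 rows 9
```

Emit:
{"name": "jog_arm", "arguments": {
  "commands": "0 0.05 -0.13 0 0.03;0 0.11 -0.27 0 0.06;0 0.17 -0.42 0 0.09;0 0.23 -0.57 0 0.12;0 0.28 -0.71 0 0.12;0 0.33 -0.83 0 0.12;0 0.38 -0.93 0 0.12;0 0.4 -0.99 0 0.12;0 0.4 -0.99 0 0.12"
}}

```text
t: 25.33
eef_pos: [371.3, -133.5, 180.8]
orientation: [[-0.998, 0.06, -0.003], [0.06, 0.998, -0.0], [0.003, -0.0, -1.0]]
force: [-0.2, 0.3, -1.1]
opening: 39.4
gripper_force: 24.7
```

```bash
python3 -c "
from h import *
rel((340,-195,183,177),(340,-195,17,177));wood(-130)"
```

```text
t 25.33 p [ 371.3 -133.5  180.8] yaw 176.6 j [-0.34 -0.06 -0.53  1.1  -0.   -0.28] F [-0.2  0.3 -1.1] open 39.4 grip 24.7
(340, -195, 183, 177) [ 0.11  -0.253 -0.008] twist -0.01 rows 2
(340, -195, 17, 177) [ 0.108 -0.253  0.656] twist -0.01 rows 5
px [[377.8999938964844, 162.1999969482422], [401.1000061035156, 173.8000030517578]] [25.9  7.6] XZ [[503.0, 215.0], [399.0, 214.0]] len 105.0 tilt -0.8
px [[604.9000244140625, 25.200000762939453], [558.5, 28.899999618530273]] [22.8 46.6] XZ [[35.0, 702.0], [-47.0, 719.0]] len 84.0 tilt 11.9
```

Emit:
{"name": "jog_arm", "arguments": {
  "commands": "0 0.06 -0.12 0 0;0 0.11 -0.25 0 0;0 0.11 -0.25 0.1 0;0 0.11 -0.25 0.25 0;0 0.11 -0.25 0.4 0;0 0.11 -0.25 0.55 0;0 0.11 -0.25 0.65 0;0 0.11 -0.25 0.65 0;0 0.11 -0.25 0.65 0"
}}

```text
t: 26.13
eef_pos: [340.9, -190.5, 18.6]
orientation: [[-0.999, 0.054, -0.004], [0.054, 0.999, 0.003], [0.004, 0.002, -1.0]]
force: [0.2, 0.1, -0.3]
opening: 39.5
gripper_force: 24.7
```

```bash
python3 -c "
from h import *
rel((360,-196,17,177));wood(-195)"
```

```text
t 26.13 p [ 340.9 -190.5   18.6] yaw 176.9 j [-0.51  0.11 -0.78  0.69  0.   -0.46] F [ 0.2  0.1 -0.3] open 39.5 grip 24.7
(360, -196, 17, 177) [-0.078 -0.018  0.006] twist -0.003 rows 1
px [[288.20001220703125, 280.1000061035156], [308.29998779296875, 276.70001220703125]] [13.3 20.4] XZ [[1233.0, -897.0], [1023.0, -721.0]] len 274.0 tilt 40.1
px [[392.0, 199.0], [415.3999938964844, 212.6999969482422]] [27.1  7. ] XZ [[481.0, 51.0], [370.0, 47.0]] len 111.0 tilt -2.0
px [[555.7999877929688, 29.399999618530273], [613.4000244140625, 10.199999809265137]] [36.7 60.7] XZ [[66.0, 689.0], [-33.0, 737.0]] len 110.0 tilt 26.0
```

Emit:
{"name": "jog_arm", "arguments": {
  "commands": "0 -0.03 0 0 0;0 -0.05 0 0 0;0 -0.06 0 0 0;0 -0.07 0 0 0;0 -0.07 0 0 0"
}}

```text
t: 26.6
eef_pos: [357.5, -193.3, 19.8]
orientation: [[-0.998, 0.056, -0.005], [0.056, 0.998, -0.001], [0.005, -0.001, -1.0]]
force: [-8.3, -1.2, -0.9]
opening: 39.2
gripper_force: 25.4
```

Emit:
{"name": "jog_arm", "arguments": {
  "commands": "0 -0.004 0 -0.025 0;0 -0.006 0 -0.05 0;0 -0.01 0 -0.075 0;0 -0.014 0 -0.1 0;0 -0.014 0 -0.1 0"
}}

```text
t: 27.02
eef_pos: [362.3, -194.1, 46.0]
orientation: [[-0.998, 0.056, -0.002], [0.056, 0.998, -0.002], [0.002, -0.002, -1.0]]
force: [-5.9, -0.0, -1.0]
opening: 39.4
gripper_force: 25.0
```

```bash
python3 -c "
from h import *
rel();wood(-195)"
```

```text
t 27.02 p [ 362.3 -194.1   46. ] yaw 176.8 j [-0.49  0.1  -0.71  0.76 -0.   -0.43] F [-5.9 -0.  -1. ] open 39.4 grip 25.0
px [[288.20001220703125, 280.1000061035156], [307.5, 276.79998779296875]] [13.3 19.6] XZ [[1233.0, -897.0], [1031.0, -727.0]] len 264.0 tilt 40.1
px [[389.0, 197.0], [411.5, 204.5]] [23.7  6.3] XZ [[496.0, 52.0], [391.0, 71.0]] len 107.0 tilt 10.2
px [[552.5999755859375, 29.700000762939453], [613.4000244140625, 10.800000190734863]] [36.9 63.7] XZ [[73.0, 687.0], [-33.0, 736.0]] len 117.0 tilt 24.8
```

The pivot works: the tilt is now 10° with the butt held on the block face. Continuing the arc.

Emit:
{"name": "jog_arm", "arguments": {
  "commands": "0 -0.013 0 -0.05 0;0 -0.027 0 -0.1 0;0 -0.048 0 -0.145 0;0 -0.07 0 -0.19 0;0 -0.1 0 -0.235 0;0 -0.13 0 -0.276 0;0 -0.165 0 -0.313 0;0 -0.2 0 -0.348 0;0 -0.2 0 -0.348 0"
}}

```text
t: 27.82
eef_pos: [416.7, -197.3, 134.7]
orientation: [[-0.998, 0.055, 0.005], [0.055, 0.998, -0.002], [-0.005, -0.002, -1.0]]
force: [-1.1, -0.4, 0.1]
opening: 39.3
gripper_force: 20.3
```

```bash
python3 -c "
from h import *
rel();wood(-195)"
```

```text
t 27.82 p [ 416.7 -197.3  134.7] yaw 176.8 j [-0.44  0.09 -0.49  0.98  0.   -0.39] F [-1.1 -0.4  0.1] open 39.3 grip 20.3
px [[389.20001220703125, 197.1999969482422], [404.70001220703125, 185.60000610351562]] [ 4.2 19.4] XZ [[495.0, 52.0], [429.0, 131.0]] len 103.0 tilt 50.5
px [[613.2000122070312, 12.300000190734863], [547.7999877929688, 29.399999618530273]] [37.  67.6] XZ [[84.0, 687.0], [-33.0, 734.0]] len 126.0 tilt 21.9
```

Emit:
{"name": "jog_arm", "arguments": {
  "commands": "0 -0.042 0 -0.03 0;0 -0.084 0 -0.058 0;0 -0.13 0 -0.083 0;0 -0.175 0 -0.102 0;0 -0.22 0 -0.118 0;0 -0.26 0 -0.128 0;0 -0.3 0 -0.134 0;0 -0.315 0 -0.138 0;0 -0.315 0 -0.138 0"
}}

```text
t: 28.62
eef_pos: [492.5, -200.7, 166.0]
orientation: [[-0.998, 0.055, -0.0], [0.055, 0.998, 0.0], [0.0, 0.0, -1.0]]
force: [-0.7, -0.4, -1.4]
opening: 39.2
gripper_force: 20.4
```

```bash
python3 -c "
from h import *
rel((495,-196,250));wood(-196)"
```

```text
t 28.62 p [ 492.5 -200.7  166. ] yaw 176.8 j [-0.39  0.21 -0.28  1.09  0.   -0.33] F [-0.7 -0.4 -1.4] open 39.2 grip 20.4
(495, -196, 250) [-0.009  0.019 -0.336] twist 0 rows 3
px [[390.8999938964844, 197.1999969482422], [396.20001220703125, 170.39999389648438]] [ 6.1 27.3] XZ [[488.0, 55.0], [475.0, 172.0]] len 118.0 tilt 83.6
px [[544.0, 19.0], [610.0, 19.0]] [38. 66.] XZ [[98.0, 706.0], [-32.0, 721.0]] len 130.0 tilt 6.5
```

```bash
cat >> h.py <<'E'
def tilt(x,y,z0,z1):
    "signed tilt of the held handle in the rack's x-z plane, deg; + means bristle end toward -x of vertical"
    c=snap('scene');h=cv2.cvtColor(c['img'],cv2.COLOR_RGB2HSV).astype(int)
    w=(h[...,0]>8)&(h[...,0]<20)&(h[...,1]>90)&(h[...,2]>90)&(abs(c['img'].astype(int)-BG).max(2)>25)
    a,b=proj(c,(x,y,z1)),proj(c,(x,y,z0))
    pts=[]
    for v in np.arange(np.ceil(a[1])+1,np.floor(b[1])-1):
        u0=int(a[0]+(v-a[1])/(b[1]-a[1])*(b[0]-a[0])); us=[u for u in range(u0-12,u0+13) if w[int(v),u]]
        if len(us)>3: pts.append((np.mean(us),v))
    p=np.array(pts);k,m=np.polyfit(p[:,1],p[:,0],1)
    W=[]
    for v in(p[0,1],p[-1,1]):
        o,d=ray(c,k*v+m,v);W.append(o+d*(y-o[1])/d[1])
    e=W[0]-W[1];print('n',len(p),'handle low',W[1].round(1),'high',W[0].round(1),'tilt',np.degrees(np.arctan2(-e[0],e[2])).round(2),'resid',np.std(p[:,0]-k*p[:,1]-m).round(2))
E
python3 -c "
from h import *
tilt(492,-200,44,168)"
```

```text
n 25 handle low [ 496.2 -200.    58.7] high [ 483.7 -200.   164.5] tilt 6.71 resid 0.2
```

Run:
```python
from h import *
c=snap('scene')
for nm,I in(('bg',BG.astype(np.uint8)),('now',c['img'])):
    h=cv2.cvtColor(I,cv2.COLOR_RGB2HSV).astype(int)
    w=((h[...,0]<6)|(h[...,0]>172))&(h[...,1]>110)&(h[...,2]>60)
    pts=[]
    for v in range(165,200):
        us=[u for u in range(370,390) if w[v,u]]
        if len(us)>2: pts.append((np.mean(us),v,len(us)))
    p=np.array(pts);k,m=np.polyfit(p[:,1],p[:,0],1);W=[]
    for v in(p[0,1],p[-1,1]):
        o,d=ray(c,k*v+m,v);W.append(o+d*(-188-o[1])/d[1])
    e=W[0]-W[1];print(nm,len(p),W[1].round(1),W[0].round(1),np.degrees(np.arctan2(-e[0],e[2])).round(2),p[:,2])
# side edges of held brush: left/right mask borders, any non-background pixel
d=(abs(c['img'].astype(int)-BG).max(2)>20)
for v in range(165,202,3): 
    us=[u for u in range(375,412) if d[v,u]];print(v,us[0],us[-1],len(us),proj(c,(492.5,-200.7,0))[0].round(1))if us else 0
print([proj(c,(492.5,-200.7,z)).round(1).tolist() for z in(44,60,110,165)])
```

```text
bg 12 [ 538.4 -188.    61.3] [ 534.  -188.   110.5] 5.06 [4. 5. 4. 4. 4. 4. 4. 5. 5. 5. 5. 3.]
now 12 [ 538.2 -188.    61.4] [ 534.6 -188.   110.3] 4.11 [4. 4. 4. 4. 4. 4. 4. 5. 5. 5. 5. 3.]
165 390 409 17 389.6
168 392 409 10 389.6
171 392 409 12 389.6
174 391 408 10 389.6
177 390 404 9 389.6
180 390 407 12 389.6
183 389 396 8 389.6
186 389 395 7 389.6
189 387 394 8 389.6
192 387 393 7 389.6
195 387 392 6 389.6
[[390.5, 198.7], [390.9, 195.0], [391.9, 183.3], [393.1, 169.9]]
```

The red brush, which is upright, reads 4–5° by the same measure. So the held brush's true tilt is about 2°, which matches the kinematics. I'll nudge 4 mm against the face, then lift and carry it over slot_fit.

Emit:
{"name": "jog_arm", "arguments": {
  "commands": "0 -0.01 0 0 0;0 -0.018 0 0 0;0 -0.018 0 0 0;0 -0.018 0 0 0;0 0 0 -0.08 0;0 0 0 -0.16 0;0 0 0 -0.24 0;0 0 0 -0.24 0"
}}

```text
t: 29.43
eef_pos: [494.2, -201.5, 230.3]
orientation: [[-0.998, 0.056, 0.006], [0.056, 0.998, -0.002], [-0.006, -0.002, -1.0]]
force: [0.9, -0.3, -0.3]
opening: 38.8
gripper_force: 20.8
```

```bash
python3 -c "
from h import *
tilt(492,-200,104,228)
rel((526.5,-319.2,226,177))"
```

```text
n 15 handle low [ 499.2 -200.   125.3] high [ 494.  -200.   188.3] tilt 4.74 resid 0.95
t 29.48 p [ 493.6 -201.3  228.3] yaw 176.8 j [-0.39  0.17 -0.17  1.22  0.   -0.33] F [ 0.1 -0.6 -1.8] open 39.3 grip 20.8
(526.5, -319.2, 226, 177) [-0.157 -0.463  0.01 ] twist -0.004 rows 3
```

Emit:
{"name": "jog_arm", "arguments": {
  "commands": "0 -0.05 -0.1 0 0;0 -0.1 -0.25 0 0;0 -0.155 -0.4 0 0;0 -0.155 -0.463 0 0;0 -0.155 -0.463 0 0;0 -0.155 -0.463 0 0;0 -0.155 -0.463 0 0"
}}

```text
t: 30.07
eef_pos: [523.4, -317.4, 225.2]
orientation: [[-0.998, 0.056, -0.001], [0.056, 0.998, 0.002], [0.001, 0.001, -1.0]]
force: [-0.3, -0.3, -1.5]
opening: 38.9
gripper_force: 21.0
```

```bash
python3 -c "
from h import *
tilt(526.5,-319.2,104,228)
rel((526.5,-319.2,185,177),(526.5,-319.2,133,177))"
```

```text
n 22 handle low [ 524.6 -319.2  114.4] high [ 521.6 -319.2  223.7] tilt 1.53 resid 0.35
t 30.12 p [ 523.6 -317.2  225.6] yaw 176.8 j [-0.54  0.33  0.02  1.26  0.   -0.49] F [ 0.1  0.6 -1.3] open 39.3 grip 21.0
(526.5, -319.2, 185, 177) [-0.012 -0.008  0.162] twist -0.003 rows 1
(526.5, -319.2, 133, 177) [-0.012 -0.008  0.37 ] twist -0.003 rows 3
```

Nearly vertical. I'll lower the butt to about the block's top and into the mouth.

Emit:
{"name": "jog_arm", "arguments": {
  "commands": "0 -0.008 -0.006 0.03 0;0 -0.01 -0.008 0.07 0;0 -0.01 -0.008 0.11 0;0 -0.01 -0.008 0.15 0;0 -0.01 -0.008 0.17 0;0 -0.01 -0.008 0.19 0;0 -0.01 -0.008 0.21 0;0 -0.01 -0.008 0.21 0"
}}

```text
t: 30.78
eef_pos: [525.9, -320.3, 172.6]
orientation: [[-0.998, 0.056, -0.001], [0.056, 0.998, 0.001], [0.001, 0.0, -1.0]]
force: [-0.5, -0.2, -1.6]
opening: 39.5
gripper_force: 21.0
```

Emit:
{"name": "jog_arm", "arguments": {
  "commands": "0 0 0 0.03 0;0 0 0 0.06 0;0 0 0 0.09 0;0 0 0 0.115 0;0 0 0 0.135 0;0 0 0 0.145 0;0 0 0 0.145 0"
}}

```text
t: 31.37
eef_pos: [526.3, -320.3, 136.6]
orientation: [[-0.998, 0.056, -0.001], [0.056, 0.998, 0.001], [0.001, 0.001, -1.0]]
force: [-0.1, 0.0, -2.6]
opening: 38.6
gripper_force: 21.1
```

```bash
python3 -c "
from h import *
tilt(526.5,-319.2,75,136)
rel((526.5,-319.2,133,177))"
```

```text
n 11 handle low [ 523.1 -319.2   88.8] high [ 524.1 -319.2  131.8] tilt -1.29 resid 0.17
t 31.42 p [ 526.3 -320.4  137. ] yaw 176.8 j [-0.55  0.38 -0.11  1.08  0.   -0.49] F [-0.1  0.2 -1.6] open 38.8 grip 21.2
(526.5, -319.2, 133, 177) [-0.     0.005  0.016] twist -0.004 rows 1
```

Still free. I'll lower a few mm more until it seats, watching the force.

Emit:
{"name": "jog_arm", "arguments": {
  "commands": "0 0 0.003 0.012 0;0 0 0.003 0.02 0;0 0 0.003 0.02 0;0 0 0.003 0.02 0"
}}

```text
t: 31.75
eef_pos: [527.2, -320.1, 133.0]
orientation: [[-0.998, 0.056, 0.001], [0.056, 0.998, -0.001], [-0.002, -0.001, -1.0]]
force: [1.5, -0.2, 1.9]
opening: 39.2
gripper_force: 21.5
```

The force has turned upward, so the brush is on the floor. I'll release and climb straight up.

Emit:
{"name": "jog_arm", "arguments": {
  "commands": "0.62 0 0.003 0.02 0;0.62 0 0.003 0.02 0;0.62 0 0.003 0.02 0;0.62 0 0.003 0.02 0;0.62 0 0.003 -0.03 0;0.62 0 0.003 -0.1 0;0.62 0 0.003 -0.2 0;0.62 0 0.003 -0.35 0;0.62 0 0.003 -0.5 0;0.62 0 0.003 -0.65 0;0.62 0.4 0.003 -0.65 0;0.62 0.6 0.003 -0.65 0;0.62 0.6 0.003 -0.65 0;0.62 0.6 0.003 -0.65 0"
}}

```text
t: 32.92
eef_pos: [373.7, -310.1, 295.4]
orientation: [[-0.998, 0.056, -0.001], [0.056, 0.998, -0.0], [0.001, -0.0, -1.0]]
force: [-0.4, -0.7, 1.0]
opening: 52.8
gripper_force: 0.0
```

Run:
```python
from h import *
rel();tilt(526.5,-319.2,68,136)
s=snap('scene');t=snap('top')
for z in(11,68,136,164,204):print(z,proj(s,(526.5,-319.2,z)).round(1),proj(t,(526.5,-319.2,z)).round(1))
h=cv2.cvtColor(s['img'],cv2.COLOR_RGB2HSV).astype(int)
for v in range(140,190,3):
    u0=round(float(np.interp(v,[135,190],[proj(s,(526.5,-319.2,204))[0],proj(s,(526.5,-319.2,68))[0]])))
    print(v,s['img'][v,u0].tolist(),end='; ')
h=cv2.cvtColor(t['img'],cv2.COLOR_RGB2HSV).astype(int)
m=np.zeros(h.shape[:2],np.uint8);m[195:225,420:455]=(h[...,2]<45)[195:225,420:455]
for q in cv2.findContours(m,0,1)[0]:
    if cv2.contourArea(q)>4:r=cv2.minAreaRect(q);print('\ndark top',r,onz(t,*r[0],204))
P=[]
w=(h[...,0]<22)&(h[...,1]<45)&(h[...,2]>120)
```

```text
t 32.92 p [ 373.7 -310.1  295.4] yaw 176.8 j [-0.69  0.07 -0.14  1.36 -0.   -0.64] F [-0.4 -0.7  1. ] open 52.8 grip 0.0
n 12 handle low [ 528.  -319.2   77.8] high [ 522.4 -319.2  128.2] tilt 6.4 resid 0.34
11 [403.9 191.9] [428.  216.8]
68 [405.3 179.4] [431.6 213.8]
136 [407.  163.8] [436.  209.9]
164 [407.8 157.2] [438.  208.2]
204 [408.8 147.5] [440.9 205.7]
140 [142, 136, 134]; 143 [143, 136, 134]; 146 [53, 52, 56]; 149 [29, 28, 28]; 152 [23, 24, 27]; 155 [24, 22, 26]; 158 [91, 85, 86]; 161 [138, 126, 123]; 164 [124, 112, 108]; 167 [134, 102, 72]; 170 [136, 104, 72]; 173 [137, 104, 73]; 176 [136, 103, 71]; 179 [136, 103, 71]; 182 [136, 129, 127]; 185 [92, 92, 95]; 188 [87, 85, 88];
```

The bristle top is at scene row ~146 (147.5 predicted for fully home) and the ferrule line at row ~157.5 (157.2 predicted), so the brush is seated. The marker stood in the pot in the last views, and the arm is clear.

```bash
python3 -c "
from bench import finish_job
print(finish_job())"
```

```text
the job is handed in; nothing more can be done
None
```

The job is handed in, and my last checks showed the brush handle-down and fully home in its slot with its bristles up and the marker standing in the pot; the judge returned no verdict.

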